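# Switch on the cook line through an interlocked lever box

## Task

Switch the cook line's supplies on: throw all three levers of the steel supply box fully over, away from you, to their stops. An interlock inside lets them go in one order only, which is not marked and differs from box to box, so try them gently; when one stops short, ease off and go to another, and never push with more than 20 N. Leave the glass, the dredger and the ramekin beside the box where they stand.

Things in the scene. Friction and masses are not known exactly. Their poses are not given: they have to be found in the camera images.
- supply_box: steel case 150 (x) x 250 (y) x 82 mm high, fixed to the table, three levers in a row on top at y = +75 (left), 0, -75 mm; origin at the centre of its underside, x away from the robot, y to the left along the row, z up. The first lever in the hidden order is free from the start; each lever frees the next only while it is at about 1.05 rad or more.
- lever_left (a joint): left lever, red T-handle: angle in rad. 0 = off, leaning 0.60 rad from vertical to box -x; grows as it is thrown to box +x; 1.20 = on, at its stop, leaning 0.60 rad to +x. Hinge along box y, x = 0, z = 72 mm. Free, it takes 2 to 5 N at the handle and stays where left. Blocked, it stops at 0.17 on a cushioned bolt (giving 1 mm per 1.5 N at the handle, rigid after 11 mm).
- lever_middle (a joint): middle lever, blue T-handle: angle in rad. 0 = off, leaning 0.60 rad from vertical to box -x; grows as it is thrown to box +x; 1.20 = on, at its stop, leaning 0.60 rad to +x. Hinge along box y, x = 0, z = 72 mm. Free, it takes 2 to 5 N at the handle and stays where left. Blocked, it stops at 0.17 on a cushioned bolt (giving 1 mm per 1.5 N at the handle, rigid after 11 mm).
- lever_right (a joint): right lever, yellow T-handle: angle in rad. 0 = off, leaning 0.60 rad from vertical to box -x; grows as it is thrown to box +x; 1.20 = on, at its stop, leaning 0.60 rad to +x. Hinge along box y, x = 0, z = 72 mm. Free, it takes 2 to 5 N at the handle and stays where left. Blocked, it stops at 0.17 on a cushioned bolt (giving 1 mm per 1.5 N at the handle, rigid after 11 mm).
- grip_left (a point): centre of the red T-handle of the left lever: a bar 15 mm thick and 36 mm long along box y, 88 mm from the hinge (145 mm above the table when off or on, 160 mm half way), on a round stem 10 mm thick; moves with the lever. Pushed briskly it can jolt to about 8 N for a moment at first touch and near 0.8 rad, though it is free.
- grip_middle (a point): centre of the blue T-handle of the middle lever: a bar 15 mm thick and 36 mm long along box y, 88 mm from the hinge (145 mm above the table when off or on, 160 mm half way), on a round stem 10 mm thick; moves with the lever. Pushed briskly it can jolt to about 8 N for a moment at first touch and near 0.8 rad, though it is free.
- grip_right (a point): centre of the yellow T-handle of the right lever: a bar 15 mm thick and 36 mm long along box y, 88 mm from the hinge (145 mm above the table when off or on, 160 mm half way), on a round stem 10 mm thick; moves with the lever. Pushed briskly it can jolt to about 8 N for a moment at first touch and near 0.8 rad, though it is free.
- tumbler: clear glass tumbler, 81 mm wide, 92 mm tall, loose; origin at the centre of its underside. Bystander.
- dredger: pale steel flour dredger, 68 mm wide, 104 mm tall, loose; origin at the centre of its underside. Bystander.
- ramekin: cream ramekin, 68 mm wide, 41 mm tall, loose; origin at the centre of its underside. Bystander.

How it is judged:
On the way, in this order (a step that is already met when the one before it is completed fails the run):
1. a first lever is over to its stop (value of joint any of lever_left, lever_middle, lever_right above 1.05 rad), for 0.1 s.
2. a second lever is over to its stop as well ((value of joint each of lever_left, lever_middle above 1.05 rad or value of joint each of lever_left, lever_right above 1.05 rad or value of joint each of lever_middle, lever_right above 1.05 rad)), for 0.1 s.
3. all three levers are over to their stops (value of joint each of lever_left, lever_middle, lever_right above 1.05 rad), for 0.1 s.
At the end, for the whole second after the job is handed in: All three levers are over to the far side, each within 0.15 rad of its stop (joint above 1.05) and at rest; tumbler, dredger and ramekin stand upright (within 0.1 rad) within 20 mm of where they stood (all of step 3 and velocity of joint each of lever_left, lever_middle, lever_right below 0.05 rad/s and distance of each of tumbler, dredger, ramekin from where it was at the start of the episode below 0.02 m and angle between each of tumbler, dredger, ramekin's own z axis and vertical below 0.1 rad); the robot touches nothing.
It fails at once if the box or a lever is pushed with more than 20 N (contact force between any of the fingers, the arm and supply_box above 20 N).
It fails at once if the tumbler, dredger or ramekin is shoved more than 20 mm or tipped over (distance of any of tumbler, dredger, ramekin from where it was at the start of the episode above 0.02 m or angle between any of tumbler, dredger, ramekin's own z axis and vertical above 0.3 rad).
It also fails if it takes over 72 s, if anything falls off the work surface, if the arm or the gripper's body presses on something with over 40 N, if the wrist force passes 120 N, or if a joint passes its speed limit or range.

## Robot

A 6-joint arm with a two-finger parallel gripper is mounted at the origin on a cart in front of the work surface, level with it; the furniture and walls round the work are solid. World frame = base frame: x ahead of the robot, y to its left, z up, the work surface at z = 0. Lengths are in m, angles in rad, forces in N, time in s.
With the tool pointing down it reaches from about 0.375 to 0.9 m from the base axis. Payload 3.1 kg.
Tool frame: the origin (TCP) lies where the fingers leave the gripper's body, on its centre line; the fingertips stand 73 mm ahead of it and the grasp point (between the pads) lies 54 mm ahead of it; z points along the fingers, y is the line along which they close (so a half turn about z gives the same grasp; the last joint's range is limited). The gripper opens to 85 mm and grips with 20 to 120 N. Pads are 22 mm wide; open, the fingers measure 114 mm over their backs; the gripper's body (76 mm by 85 mm) begins 54 mm behind the grasp point. The pads swing forward as they close: fully open they stand 13 mm farther back than shut.
Start: joints at [-1.306, 0.527, 1.433, -0, 1.181, -0.178], TCP at [0.268, -0.565, 0.304] pointing down, gripper open.
Joint ranges: [-3.08, 3.08], [-0.75, 2.2], [0.22, 2.44], [-1.43, 4.57], [0, 2.65], [-2.85, 2.85]. Speed limits (rad/s): [2.79, 2.79, 3.14, 3.14, 3.14, 3.14].

## Interface

Orientations are given as a unit quaternion [x, y, z, w].
In Python, from station import manip gives the robot as it stands.
- The arm moves only by the shell command python3 -m crank 'ROWS' [FORCE]. ROWS is JSON, a list of rows, each an object with "dp": the shift along the tool's x, y, z normalised to -1 to 1, where 1 is 50 cm, a list of three; "delta_rot": the turn, a rotation vector about the tool's x, y, z normalised to -1 to 1, where 1 is 2 pi rad, a list of three; "fingers": the opening, from -1 (shut) to 1 (fully open). A call has 1 to 12 rows; each row shifts and turns the commanded pose from where the row before left it, along the tool's axes as they then stand; what a row does not reach is not made up. A row lasts 1/12 s, in which the tool goes at most 41.7 mm and 7.16 degrees, less where a joint would pass 70% of its speed; a pose out of reach is approached as far as the arm can. A call with a number of a shift or a turn outside -1 to 1 is refused whole. A call with a gripper value outside its range is refused whole. The fingers move at their own pace and stop on an object; FORCE is the grip in N (left out, the last holds). Time passes only in rows, so rows that do not move let the fingers close. It gives the time, the measured TCP pose, the force, the opening and the grip force at its end, in the units of the state.
- manip.sense(): the state, without advancing time (a new reading comes with each control period).
- manip.snapshot(name): name is "scene" or "top" or "wrist"; returns (picture, depth): 400x640x3 uint8, red, green, blue; 400x640 float32, m along the optical axis (not along the pixel's ray), 0 where there is no reading.
- manip.camera_model(name): a dict with "fx", "fy", "cx", "cy" (pixels), "k1" (the pictures are not rectified: a ray, as slopes to the right and down, at radius r is drawn at 1 + k1 r^2 times it, then the intrinsics apply), "origin" and "attitude" of the camera in the world. Camera axes: x right, y up, looking along -z (the intrinsics and any distortion apply to the point x, -y, -z); pixel columns grow to the right and rows downward; lengths in m; the calibration is good to about 2 mm. A picture is of the moment at which its call begins: read the wrist's pose just before it. camera_model takes no time and is no camera call; for the wrist camera it gives the pose at the moment of the call.
- manip.sign_off(): hands the job in; it is judged then, once.
The state is a dict: "t": time; "q": joint angles; "qd": joint speeds; "tau": joint torques, N m; "tcp_pos": TCP position; "tool_rot": TCP orientation; "force": force on the tool from outside, world axes, zero at the start; "ft_torque": the same for the moment, N m; "finger_gap": opening from 0.0 (shut) to 1.0 (fully open); "gripper_force": force on a finger pad.
Only numpy, scipy, OpenCV 4.12 (cv2) and the standard library are available. Lean on these libraries where they do the work, as an engineer would, in place of code of your own. Each camera call takes 0.05 s, during which the arm holds its last target. There are 200 camera calls.

## Working session

There is one attempt and no reset: what is moved stays moved. The work goes in short steps, Python scripts to look and compute and a shell command to move; the robot and the scene stay as the last step left them, time stands still between calls to the robot, and variables do not carry over. Pictures are saved under pics/ and viewed, at most 10 in all, crops included, and the job is handed in when it is done.

```bash
mkdir -p pics; python3 - <<'E'
from station import manip
import cv2,numpy as np
s=manip.sense();print({k:np.round(v,3).tolist() for k,v in s.items()})
for n in("scene","top"):
    p,d=manip.snapshot(n);cv2.imwrite(f"pics/{n}0.png",p[:,:,::-1]);np.save(f"pics/{n}0.npy",d)
    print(n,manip.camera_model(n))
E
```

```text
{'t': 0.0, 'q': [-1.307, 0.528, 1.434, 0.0, 1.181, -0.178], 'qd': [0.002, -0.0, 0.0, -0.001, 0.001, 0.001], 'tau': [0.003, -44.234, -17.802, -0.0, 0.008, 0.0], 'tcp_pos': [0.268, -0.564, 0.303], 'tool_rot': [0.976, 0.22, -0.0, -0.001], 'force': [-0.005, -0.296, 0.049], 'ft_torque': [0.039, -0.027, -0.007], 'gripper_force': 0.0, 'finger_gap': 0.997}
scene {'fx': 489.96530609686766, 'fy': 489.96530609686766, 'cx': 321.43820844861773, 'cy': 204.9697386404138, 'k1': 0.01650914722171807, 'origin': array([-0.14402918,  0.39925862,  1.00593117]), 'attitude': array([-0.18748425,  0.30969729,  0.79916369, -0.4798694 ])}
top {'fx': 382.65889800398094, 'fy': 382.65889800398094, 'cx': 318.66493102012356, 'cy': 201.17436945041695, 'k1': -0.01093599296595705, 'origin': array([0.53537323, 0.03633756, 0.95995856]), 'attitude': array([-0.00930186,  0.01336395,  0.71372702, -0.70023469])}
```

View pics/top0.png

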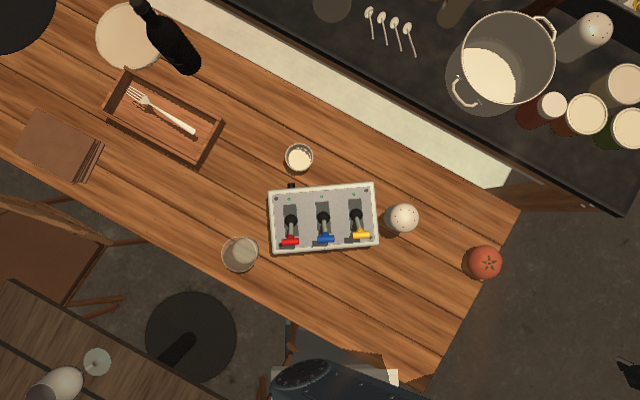

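View pics/scene0.png

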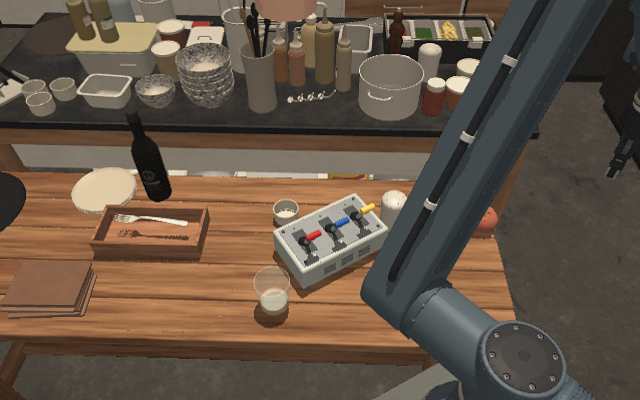

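Top view: box centre is at about (324,218), with the red handle at (290,241), blue (325,239) and yellow (361,236). The tumbler is at (240,254), the dredger at (402,218) and the ramekin at (299,157). The scene view agrees.

```bash
cat > h.py <<'E'
import numpy as np,cv2
from scipy.spatial.transform import Rotation as R
def ray(m,u,v):
    k=np.array([[m['fx'],0,m['cx']],[0,m['fy'],m['cy']],[0,0,1]])
    x,y=cv2.undistortPoints(np.array([[[u,v]]],float),k,np.array([m['k1'],0,0,0]))[0,0]
    return R.from_quat(m['attitude']).apply([x,-y,-1])
def onplane(m,u,v,z):
    d=ray(m,u,v);o=m['origin'];return o+d*(z-o[2])/d[2]
def depthpt(m,u,v,d): return m['origin']+ray(m,u,v)*d
def masks(bgr):
    h=cv2.cvtColor(bgr,cv2.COLOR_BGR2HSV);i=lambda a,b:cv2.inRange(h,a,b)
    return dict(red=i((0,190,90),(6,255,255))|i((174,190,90),(180,255,255)),blue=i((100,150,80),(125,255,255)),yellow=i((20,170,120),(32,255,255)))
E
python3 - <<'E'
from h import *
from station import manip
for n,(x0,x1,y0,y1) in dict(top=(265,385,180,260),scene=(270,400,190,290)).items():
    m=manip.camera_model(n);b=cv2.imread(f'pics/{n}0.png');D=np.load(f'pics/{n}0.npy')
    for c,k in masks(b).items():
        w=np.zeros_like(k);w[y0:y1,x0:x1]=k[y0:y1,x0:x1]
        N,l,st,ce=cv2.connectedComponentsWithStats(w);i=1+np.argmax(st[1:,4]);u,v=ce[i]
        print(n,c,st[i],np.round([u,v],1),onplane(m,u,v,.147).round(4),depthpt(m,u,v,np.median(D[l==i])).round(4))
m=manip.camera_model('top');b=cv2.imread('pics/top0.png');D=np.load('pics/top0.npy')
h=cv2.cvtColor(b,cv2.COLOR_BGR2HSV)
# points with height 72-90mm near box
P=[]
for v in range(175,262):
  for u in range(262,385):
    if D[v,u]>0:
      p=depthpt(m,u,v,D[v,u])
      if .074<p[2]<.09:P.append(p)
P=np.array(P,np.float32);print(len(P),np.median(P[:,2]));r=cv2.minAreaRect(P[:,:2]*1000);print(r)
for n,(u,v),z in(('tumbler',(240,254),.092),('dredger',(402,218),.104),('ramekin',(299,157),.041)):print(n,onplane(m,u,v,z).round(3),onplane(m,u,v,z/2).round(3))
E
```

```text
top red [282 235  17  10 124] [290.  240.4] [0.4794 0.0936 0.147 ] [0.4799 0.0931 0.1542]
top blue [318 232  16  11 117] [325.2 237.8] [0.4834 0.0192 0.147 ] [0.4838 0.0193 0.1537]
top yellow [352 228  18  11 109] [360.5 233.7] [ 0.4908 -0.056   0.147 ] [ 0.4912 -0.0551  0.1552]
scene red [306 231  15  10  51] [313.3 236. ] [0.476 0.093 0.147] [0.473  0.0945 0.1512]
scene blue [334 218  15  10  78] [341.  222.4] [0.4816 0.0184 0.147 ] [0.4782 0.0205 0.1516]
scene yellow [360 210   4   4   6] [361.3 211.5] [ 0.4883 -0.0403  0.147 ] [ 0.4866 -0.0391  0.1494]
6185 0.079755194
((525.7053833007812, 22.13762664794922), (149.3105926513672, 249.1639862060547), 3.8913819789886475)
tumbler [0.447 0.211 0.092] [0.443 0.22  0.046]
dredger [ 0.522 -0.155  0.104] [ 0.521 -0.166  0.052]
ramekin [0.672 0.076 0.041] [0.675 0.077 0.02 ]
```

The box fits at 149 x 249 mm, centre about (0.526, 0.022), yaw about +4°. The handles are 75 mm apart, which matches. I'll shut the fingers, align tool x with box x and travel at height to a spot in front of yellow.

```bash
python3 -m crank '[{"dp":[0,0,0],"delta_rot":[0,0,0.0197],"fingers":-1},{"dp":[0,0,0],"delta_rot":[0,0,0.0197],"fingers":-1},{"dp":[0,0,0],"delta_rot":[0,0,0.0197],"fingers":-1},{"dp":[0.0295,-0.0755,0],"delta_rot":[0,0,0],"fingers":-1},{"dp":[0.0295,-0.0755,0],"delta_rot":[0,0,0],"fingers":-1},{"dp":[0.0295,-0.0755,0],"delta_rot":[0,0,0],"fingers":-1},{"dp":[0.0295,-0.0755,0],"delta_rot":[0,0,0],"fingers":-1},{"dp":[0.0295,-0.0755,0],"delta_rot":[0,0,0],"fingers":-1},{"dp":[0.0295,-0.0755,0],"delta_rot":[0,0,0],"fingers":-1},{"dp":[0.0295,-0.0755,0],"delta_rot":[0,0,0],"fingers":-1},{"dp":[0.0295,-0.0755,0],"delta_rot":[0,0,0],"fingers":-1},{"dp":[0.0295,-0.0755,0],"delta_rot":[0,0,0],"fingers":-1}]' && python3 -m crank '[{"dp":[0.0295,-0.0755,0],"delta_rot":[0,0,0],"fingers":-1},{"dp":[0.0295,-0.0755,0],"delta_rot":[0,0,0],"fingers":-1},{"dp":[0.0295,-0.0755,0],"delta_rot":[0,0,0],"fingers":-1},{"dp":[0,0,0],"delta_rot":[0,0,0],"fingers":-1},{"dp":[0,0,0],"delta_rot":[0,0,0],"fingers":-1}]'
```

```text
t: 1.1
tcp_pos: [0.3759, -0.2143, 0.3038]
tool_rot: [0.999, 0.035, -0.0, -0.0]
force: [1.0, -0.9, -0.0]
finger_gap: 0.001
gripper_force: 0.0
t: 1.52
tcp_pos: [0.412, -0.0979, 0.3038]
tool_rot: [0.999, 0.039, -0.0, -0.0]
force: [-0.7, 0.4, -0.0]
finger_gap: 0.0
gripper_force: 0.0
```

```bash
python3 -m crank '[{"dp":[0.015,-0.036,0.03],"delta_rot":[0,0,0],"fingers":-1},{"dp":[0.015,-0.036,0.03],"delta_rot":[0,0,0],"fingers":-1},{"dp":[0,0,0.062],"delta_rot":[0,0,0],"fingers":-1},{"dp":[0,0,0.062],"delta_rot":[0,0,0],"fingers":-1},{"dp":[0,0,0],"delta_rot":[0,0,0],"fingers":-1},{"dp":[0,0,0],"delta_rot":[0,0,0],"fingers":-1}]'; python3 - <<'E'
from station import manip
import cv2
p,d=manip.snapshot("wrist");cv2.imwrite("pics/w1.png",p[:,:,::-1]);print(manip.sense()['force'])
E
```

```text
t: 2.02
tcp_pos: [0.4237, -0.0642, 0.2109]
tool_rot: [0.999, 0.035, -0.002, -0.001]
force: [-0.1, -0.1, -0.4]
finger_gap: -0.0
gripper_force: 0.0
[ 0.49923361  0.34155321 -0.04772181]
```

View pics/w1.png

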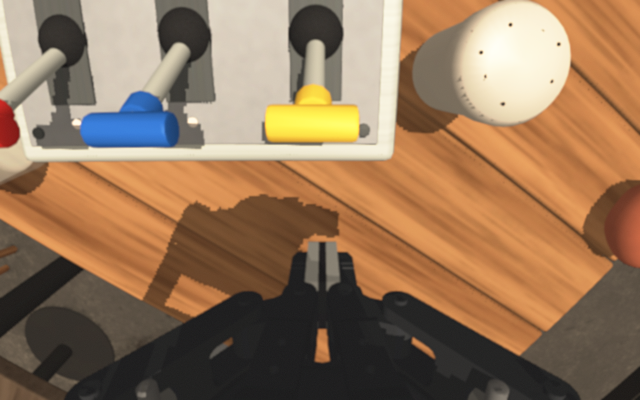

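The closed tips (322,250) are in line with the yellow bar (266–358, row 124), about 3 mm off centre, and the bar axes look square to the tool. Next I advance to contact, then probe.

```bash
python3 -m crank '[{"dp":[0.03,0,0],"delta_rot":[0,0,0],"fingers":-1},{"dp":[0.03,0,0],"delta_rot":[0,0,0],"fingers":-1},{"dp":[0.006,0,0],"delta_rot":[0,0,0],"fingers":-1},{"dp":[0.006,0,0],"delta_rot":[0,0,0],"fingers":-1},{"dp":[0.006,0,0],"delta_rot":[0,0,0],"fingers":-1},{"dp":[0.006,0,0],"delta_rot":[0,0,0],"fingers":-1},{"dp":[0,0,0],"delta_rot":[0,0,0],"fingers":-1}]'; for i in 1 2; do python3 -m crank '[{"dp":[0.006,0,0],"delta_rot":[0,0,0],"fingers":-1},{"dp":[0.006,0,0],"delta_rot":[0,0,0],"fingers":-1},{"dp":[0,0,0],"delta_rot":[0,0,0],"fingers":-1}]'; done
```

```text
t: 2.65
tcp_pos: [0.4665, -0.0604, 0.2124]
tool_rot: [0.999, 0.036, 0.0, 0.0]
force: [-0.2, -0.3, 0.1]
finger_gap: -0.002
gripper_force: 0.0
t: 2.9
tcp_pos: [0.4718, -0.0596, 0.2118]
tool_rot: [0.999, 0.036, -0.001, -0.0]
force: [-2.2, 0.3, 0.9]
finger_gap: -0.002
gripper_force: 0.8
t: 3.15
tcp_pos: [0.477, -0.0589, 0.2117]
tool_rot: [0.999, 0.036, -0.002, -0.001]
force: [-5.3, -0.4, 3.6]
finger_gap: 0.002
gripper_force: 2.3
```

```bash
for i in 1 2 3; do python3 -m crank '[{"dp":[0.005,0,0],"delta_rot":[0,0,0],"fingers":-1},{"dp":[0.005,0,0],"delta_rot":[0,0,0],"fingers":-1},{"dp":[0,0,0],"delta_rot":[0,0,0],"fingers":-1}]' | egrep 'tcp|force: \['; done
```

```text
tcp_pos: [0.4805, -0.0583, 0.2115]
force: [-8.6, -0.7, 6.3]
tcp_pos: [0.4842, -0.0577, 0.2114]
force: [-10.9, -1.9, 6.8]
tcp_pos: [0.4878, -0.0572, 0.2112]
force: [-13.0, -2.2, 10.0]
```

Force is rising steadily, so I'll ease off and look.

```bash
python3 -m crank '[{"dp":[-0.02,0,0],"delta_rot":[0,0,0],"fingers":-1},{"dp":[-0.02,0,0],"delta_rot":[0,0,0],"fingers":-1},{"dp":[-0.06,0,0],"delta_rot":[0,0,0],"fingers":-1},{"dp":[0,0,0],"delta_rot":[0,0,0],"fingers":-1},{"dp":[0,0,0],"delta_rot":[0,0,0],"fingers":-1}]'; python3 - <<'E'
from station import manip
from h import *
m=manip.camera_model("wrist");p,d=manip.snapshot("wrist");b=p[:,:,::-1].copy();cv2.imwrite("pics/w2.png",b)
for c,k in masks(b).items():
    N,l,st,ce=cv2.connectedComponentsWithStats(k);i=1+np.argmax(st[1:,4]);u,v=ce[i];D=np.median(d[l==i]);print(c,st[i],depthpt(m,u,v,D).round(4),onplane(m,u,v,.15).round(4))
E
```

```text
t: 4.32
tcp_pos: [0.4426, -0.0618, 0.212]
tool_rot: [0.999, 0.035, 0.0, -0.0]
force: [0.4, -0.6, -0.1]
finger_gap: -0.001
gripper_force: 0.0
red [   0  138   32   50 1311] [0.4826 0.0805 0.1479] [0.4832 0.0784 0.15  ]
blue [  95  136   92   54 3422] [0.4859 0.0159 0.1524] [0.4852 0.0172 0.15  ]
yellow [ 269  119   92   55 2564] [ 0.4993 -0.0537  0.1564] [ 0.4981 -0.0536  0.15  ]
```

View pics/w2.png

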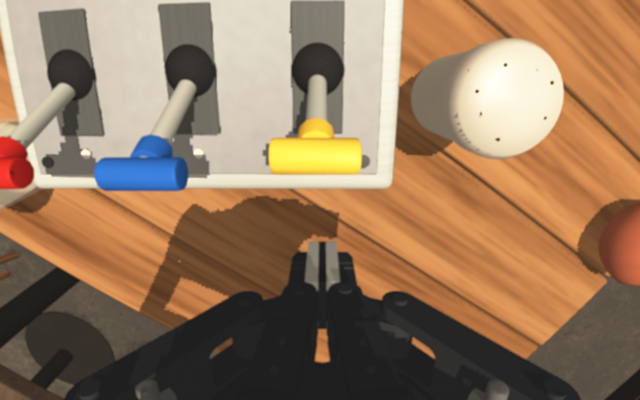

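Yellow moved only about 8–10 mm and met a springy stop, so it is blocked. Next is blue, one pitch to the left.

```bash
python3 -m crank '[{"dp":[-0.01,-0.078,0],"delta_rot":[0,0,0],"fingers":-1},{"dp":[0,-0.078,0],"delta_rot":[0,0,0],"fingers":-1},{"dp":[0,0,0],"delta_rot":[0,0,0],"fingers":-1},{"dp":[0,0,0],"delta_rot":[0,0,0],"fingers":-1},{"dp":[0.02,0,0],"delta_rot":[0,0,0],"fingers":-1},{"dp":[0,0,0],"delta_rot":[0,0,0],"fingers":-1}]'| egrep 'tcp|force: \['; for i in 1 2 3 4 5; do python3 -m crank '[{"dp":[0.005,0,0],"delta_rot":[0,0,0],"fingers":-1},{"dp":[0.005,0,0],"delta_rot":[0,0,0],"fingers":-1},{"dp":[0,0,0],"delta_rot":[0,0,0],"fingers":-1}]' | egrep 'tcp|force: \['; done
```

```text
tcp_pos: [0.4466, 0.0151, 0.2124]
force: [0.4, -0.2, 0.1]
tcp_pos: [0.4488, 0.0157, 0.2119]
force: [0.3, 0.2, 0.2]
tcp_pos: [0.4534, 0.0167, 0.212]
force: [0.3, 0.4, 0.8]
tcp_pos: [0.4584, 0.0173, 0.212]
force: [-0.9, -1.2, 0.2]
tcp_pos: [0.4633, 0.0177, 0.212]
force: [-0.3, 0.4, -0.2]
tcp_pos: [0.4662, 0.0184, 0.2117]
force: [-4.2, -0.2, 2.2]
```

```bash
for i in 1 2 3; do python3 -m crank '[{"dp":[0.005,0,0],"delta_rot":[0,0,0],"fingers":-1},{"dp":[0.005,0,0],"delta_rot":[0,0,0],"fingers":-1},{"dp":[0,0,0],"delta_rot":[0,0,0],"fingers":-1}]' | egrep 'tcp|force: \['; done
```

```text
tcp_pos: [0.4724, 0.0186, 0.2118]
force: [-4.4, -0.4, 2.2]
tcp_pos: [0.4785, 0.0188, 0.212]
force: [-2.5, -0.0, 2.1]
tcp_pos: [0.4837, 0.0191, 0.212]
force: [-1.4, 1.1, 1.3]
```

Blue passed the blocked point at low force, so it is free. I continue.

```bash
for i in 1 2 3 4; do python3 -m crank '[{"dp":[0.008,0,0],"delta_rot":[0,0,0],"fingers":-1},{"dp":[0.008,0,0],"delta_rot":[0,0,0],"fingers":-1},{"dp":[0.008,0,0],"delta_rot":[0,0,0],"fingers":-1},{"dp":[0.008,0,0],"delta_rot":[0,0,0],"fingers":-1}]' | egrep 'tcp|force: \['; done
```

```text
tcp_pos: [0.4994, 0.0202, 0.212]
force: [-3.4, 0.1, 2.4]
tcp_pos: [0.5152, 0.0214, 0.2119]
force: [-3.0, -1.1, 1.6]
tcp_pos: [0.5303, 0.0227, 0.2114]
force: [-3.7, -0.7, -1.8]
tcp_pos: [0.5461, 0.024, 0.2115]
force: [-3.5, 0.7, -0.8]
```

```bash
for i in 1 2 3; do python3 -m crank '[{"dp":[0.004,0,0],"delta_rot":[0,0,0],"fingers":-1},{"dp":[0.004,0,0],"delta_rot":[0,0,0],"fingers":-1},{"dp":[0,0,0],"delta_rot":[0,0,0],"fingers":-1}]' | egrep 'tcp|force: \['; done
```

```text
tcp_pos: [0.5515, 0.024, 0.2122]
force: [-1.8, 0.4, -0.8]
tcp_pos: [0.5551, 0.0242, 0.2121]
force: [-2.0, -0.7, 0.2]
tcp_pos: [0.5581, 0.0246, 0.2117]
force: [-4.9, -0.7, 0.5]
```

```bash
for i in 1 2; do python3 -m crank '[{"dp":[0.004,0,0],"delta_rot":[0,0,0],"fingers":-1},{"dp":[0,0,0],"delta_rot":[0,0,0],"fingers":-1}]' | egrep 'tcp|force: \['; done
```

```text
tcp_pos: [0.5585, 0.0246, 0.2116]
force: [-8.1, -1.8, 2.4]
tcp_pos: [0.559, 0.0247, 0.2116]
force: [-10.7, -2.8, 6.2]
```

Blue is firmly on its stop. I retreat and try yellow again.

```bash
python3 -m crank '[{"dp":[-0.02,0,0],"delta_rot":[0,0,0],"fingers":-1},{"dp":[-0.07,0,0],"delta_rot":[0,0,0],"fingers":-1},{"dp":[-0.07,0,0],"delta_rot":[0,0,0],"fingers":-1},{"dp":[-0.07,0,0],"delta_rot":[0,0,0],"fingers":-1},{"dp":[0,0,0],"delta_rot":[0,0,0],"fingers":-1},{"dp":[0,0.077,0],"delta_rot":[0,0,0],"fingers":-1},{"dp":[0,0.077,0],"delta_rot":[0,0,0],"fingers":-1},{"dp":[0,0,0],"delta_rot":[0,0,0],"fingers":-1},{"dp":[0,0,0],"delta_rot":[0,0,0],"fingers":-1}]'| egrep 'tcp|force: \['; python3 - <<'E'
from station import manip
from h import *
m=manip.camera_model("wrist");p,d=manip.snapshot("wrist");b=p[:,:,::-1].copy();cv2.imwrite("pics/w3.png",b)
for c,k in masks(b).items():
    N,l,st,ce=cv2.connectedComponentsWithStats(k);i=1+np.argmax(st[1:,4]);u,v=ce[i];D=np.median(d[l==i]);print(c,st[i],depthpt(m,u,v,D).round(4))
E
```

```text
tcp_pos: [0.4559, -0.0627, 0.2126]
force: [-0.5, -0.1, 0.2]
red [   0  167   37   52 1548] [0.4827 0.0814 0.1485]
blue [112   0  39  18 520] [0.5642 0.0227 0.1376]
yellow [ 265  151   89   54 2495] [ 0.4998 -0.0536  0.1562]
```

```bash
python3 -m crank '[{"dp":[0.016,-0.01,0],"delta_rot":[0,0,0],"fingers":-1},{"dp":[0.01,0,0],"delta_rot":[0,0,0],"fingers":-1},{"dp":[0,0,0],"delta_rot":[0,0,0],"fingers":-1}]'| egrep 'tcp|force: \['; for i in 1 2 3 4; do python3 -m crank '[{"dp":[0.005,0,0],"delta_rot":[0,0,0],"fingers":-1},{"dp":[0.005,0,0],"delta_rot":[0,0,0],"fingers":-1},{"dp":[0,0,0],"delta_rot":[0,0,0],"fingers":-1}]' | egrep 'tcp|force: \['; done
```

```text
tcp_pos: [0.4676, -0.0531, 0.2121]
force: [0.1, 0.2, -1.3]
tcp_pos: [0.4715, -0.0535, 0.2119]
force: [-0.9, -0.3, 0.5]
tcp_pos: [0.4765, -0.0537, 0.212]
force: [-0.3, -1.0, -0.1]
tcp_pos: [0.4801, -0.053, 0.2118]
force: [-3.5, -0.1, 3.6]
tcp_pos: [0.4862, -0.0527, 0.2119]
force: [-2.3, 0.9, 2.1]
```

```bash
for i in 1 2; do python3 -m crank '[{"dp":[0.005,0,0],"delta_rot":[0,0,0],"fingers":-1},{"dp":[0.005,0,0],"delta_rot":[0,0,0],"fingers":-1},{"dp":[0,0,0],"delta_rot":[0,0,0],"fingers":-1}]' | egrep 'tcp|force: \['; done
```

```text
tcp_pos: [0.4916, -0.0525, 0.212]
force: [-1.9, -0.0, 1.1]
tcp_pos: [0.4966, -0.0522, 0.212]
force: [-1.2, 0.1, 1.5]
```

Yellow is free now, so I throw it. Its stop should be near x ≈ 0.563.

```bash
for i in 1 2 3; do python3 -m crank '[{"dp":[0.008,0,0],"delta_rot":[0,0,0],"fingers":-1},{"dp":[0.008,0,0],"delta_rot":[0,0,0],"fingers":-1},{"dp":[0.008,0,0],"delta_rot":[0,0,0],"fingers":-1},{"dp":[0.008,0,0],"delta_rot":[0,0,0],"fingers":-1}]' | egrep 'tcp|force: \['; done;  for i in 1 2 3; do python3 -m crank '[{"dp":[0.004,0,0],"delta_rot":[0,0,0],"fingers":-1},{"dp":[0.004,0,0],"delta_rot":[0,0,0],"fingers":-1},{"dp":[0,0,0],"delta_rot":[0,0,0],"fingers":-1}]' | egrep 'tcp|force: \['; done
```

```text
tcp_pos: [0.5124, -0.051, 0.212]
force: [-2.6, -0.8, 1.4]
tcp_pos: [0.5281, -0.0498, 0.2117]
force: [-2.2, -1.0, -1.0]
tcp_pos: [0.5433, -0.0483, 0.2115]
force: [-4.2, -0.7, -1.7]
tcp_pos: [0.5483, -0.0483, 0.212]
force: [-2.4, 1.6, -0.1]
tcp_pos: [0.5522, -0.0481, 0.2121]
force: [-2.2, 0.3, 0.8]
tcp_pos: [0.5563, -0.0479, 0.2121]
force: [-1.7, -0.1, 0.3]
```

```bash
for i in 1 2 3; do python3 -m crank '[{"dp":[0.005,0,0],"delta_rot":[0,0,0],"fingers":-1},{"dp":[0,0,0],"delta_rot":[0,0,0],"fingers":-1}]' | egrep 'tcp|force: \['; done
```

```text
tcp_pos: [0.5588, -0.0477, 0.2121]
force: [-2.6, 0.1, -0.1]
tcp_pos: [0.5612, -0.0475, 0.212]
force: [-1.8, 0.4, -0.1]
tcp_pos: [0.5629, -0.0473, 0.2117]
force: [-4.3, 0.3, -0.7]
```

```bash
for i in 1 2; do python3 -m crank '[{"dp":[0.004,0,0],"delta_rot":[0,0,0],"fingers":-1},{"dp":[0,0,0],"delta_rot":[0,0,0],"fingers":-1}]' | egrep 'tcp|force: \['; done
```

```text
tcp_pos: [0.5634, -0.0472, 0.2116]
force: [-6.7, -0.9, 2.6]
tcp_pos: [0.5639, -0.0471, 0.2116]
force: [-10.7, -3.2, 5.7]
```

Yellow is on its stop. I retreat and go to red.

```bash
python3 -m crank '[{"dp":[-0.02,0,0],"delta_rot":[0,0,0],"fingers":-1},{"dp":[-0.075,0,0],"delta_rot":[0,0,0],"fingers":-1},{"dp":[-0.075,0,0],"delta_rot":[0,0,0],"fingers":-1},{"dp":[-0.075,0,0],"delta_rot":[0,0,0],"fingers":-1},{"dp":[0,0,0],"delta_rot":[0,0,0],"fingers":-1},{"dp":[0,-0.076,0],"delta_rot":[0,0,0],"fingers":-1},{"dp":[0,-0.076,0],"delta_rot":[0,0,0],"fingers":-1},{"dp":[0,-0.076,0],"delta_rot":[0,0,0],"fingers":-1},{"dp":[0,-0.076,0],"delta_rot":[0,0,0],"fingers":-1},{"dp":[0,0,0],"delta_rot":[0,0,0],"fingers":-1},{"dp":[0,0,0],"delta_rot":[0,0,0],"fingers":-1}]'| egrep 'tcp|rot|force: \['; python3 - <<'E'
from station import manip
from h import *
m=manip.camera_model("wrist");p,d=manip.snapshot("wrist");b=p[:,:,::-1].copy();cv2.imwrite("pics/w4.png",b)
for c,k in masks(b).items():
    N,l,st,ce=cv2.connectedComponentsWithStats(k)
    if N>1:i=1+np.argmax(st[1:,4]);u,v=ce[i];D=np.median(d[l==i]);print(c,st[i],depthpt(m,u,v,D).round(4))
E
```

```text
tcp_pos: [0.4355, 0.0979, 0.2125]
tool_rot: [0.999, 0.038, 0.002, 0.0]
force: [0.2, -0.3, 0.2]
red [ 297  143   85   55 2769] [0.4818 0.0954 0.1528]
```

```bash
python3 -m crank '[{"dp":[0.016,0.01,0],"delta_rot":[0,0,0],"fingers":-1},{"dp":[0.014,0,0],"delta_rot":[0,0,0],"fingers":-1},{"dp":[0,0,0],"delta_rot":[0,0,0],"fingers":-1}]'| egrep 'tcp|force: \['; for i in 1 2 3 4 5 6; do python3 -m crank '[{"dp":[0.006,0,0],"delta_rot":[0,0,0],"fingers":-1},{"dp":[0.006,0,0],"delta_rot":[0,0,0],"fingers":-1},{"dp":[0,0,0],"delta_rot":[0,0,0],"fingers":-1}]' | egrep 'tcp|force: \['; done
```

```text
tcp_pos: [0.4528, 0.0903, 0.2123]
force: [0.1, 0.8, 0.4]
tcp_pos: [0.4563, 0.0918, 0.2119]
force: [-0.2, 0.4, 0.4]
tcp_pos: [0.4605, 0.0928, 0.2118]
force: [-2.2, -0.8, 1.5]
tcp_pos: [0.4668, 0.0934, 0.2118]
force: [-3.7, 1.1, 2.7]
tcp_pos: [0.4743, 0.0938, 0.212]
force: [-2.4, 1.1, 2.2]
tcp_pos: [0.4806, 0.0941, 0.212]
force: [-1.7, -0.3, 1.7]
tcp_pos: [0.4864, 0.0945, 0.212]
force: [-1.6, -0.5, 1.1]
```

Red is free; its stop should be near x ≈ 0.553.

```bash
for i in 1 2 3; do python3 -m crank '[{"dp":[0.008,0,0],"delta_rot":[0,0,0],"fingers":-1},{"dp":[0.008,0,0],"delta_rot":[0,0,0],"fingers":-1},{"dp":[0.008,0,0],"delta_rot":[0,0,0],"fingers":-1},{"dp":[0.008,0,0],"delta_rot":[0,0,0],"fingers":-1}]' | egrep 'tcp|force: \['; done;  for i in 1 2 3 4; do python3 -m crank '[{"dp":[0.004,0,0],"delta_rot":[0,0,0],"fingers":-1},{"dp":[0.004,0,0],"delta_rot":[0,0,0],"fingers":-1},{"dp":[0,0,0],"delta_rot":[0,0,0],"fingers":-1}]' | egrep 'tcp|force: \['; done
```

```text
tcp_pos: [0.5019, 0.0957, 0.212]
force: [-2.3, -0.6, 2.1]
tcp_pos: [0.5176, 0.0968, 0.2117]
force: [-2.2, -1.0, -0.3]
tcp_pos: [0.5332, 0.0981, 0.2116]
force: [-2.8, 0.0, -0.5]
tcp_pos: [0.538, 0.0983, 0.2121]
force: [-2.1, 0.7, -0.4]
tcp_pos: [0.5417, 0.0985, 0.2121]
force: [-1.5, -0.1, -0.4]
tcp_pos: [0.5457, 0.0988, 0.212]
force: [-1.3, 0.3, -0.2]
tcp_pos: [0.5498, 0.0991, 0.212]
force: [-2.1, -0.4, -0.1]
```

```bash
for i in 1 2 3; do python3 -m crank '[{"dp":[0.005,0,0],"delta_rot":[0,0,0],"fingers":-1},{"dp":[0,0,0],"delta_rot":[0,0,0],"fingers":-1}]' | egrep 'tcp|force: \['; done
```

```text
tcp_pos: [0.5522, 0.0993, 0.212]
force: [-1.1, -0.4, -0.1]
tcp_pos: [0.5531, 0.0994, 0.2117]
force: [-5.7, -1.1, 0.4]
tcp_pos: [0.5537, 0.0995, 0.2116]
force: [-10.0, -1.4, 4.8]
```

All three are at their stops. I retreat, rise and check.

```bash
python3 -m crank '[{"dp":[-0.02,0,0],"delta_rot":[0,0,0],"fingers":-1},{"dp":[-0.07,0,0],"delta_rot":[0,0,0],"fingers":-1},{"dp":[-0.07,0,0],"delta_rot":[0,0,0],"fingers":-1},{"dp":[-0.04,0,-0.05],"delta_rot":[0,0,0],"fingers":-1},{"dp":[0,0,-0.07],"delta_rot":[0,0,0],"fingers":-1},{"dp":[0,0,-0.07],"delta_rot":[0,0,0],"fingers":-1},{"dp":[0,0,0],"delta_rot":[0,0,0],"fingers":-1},{"dp":[0,0,0],"delta_rot":[0,0,0],"fingers":-1},{"dp":[0,0,0],"delta_rot":[0,0,0],"fingers":-1}]'; python3 - <<'E'
from station import manip
import cv2
p,d=manip.snapshot("scene");cv2.imwrite("pics/s5.png",p[:,:,::-1])
p,d=manip.snapshot("wrist");cv2.imwrite("pics/w5.png",p[:,:,::-1])
E
```

```text
t: 20.38
tcp_pos: [0.4575, 0.0925, 0.3072]
tool_rot: [0.999, 0.036, 0.001, 0.0]
force: [-0.3, -0.3, -0.0]
finger_gap: -0.001
gripper_force: 0.0
```

View pics/w5.png

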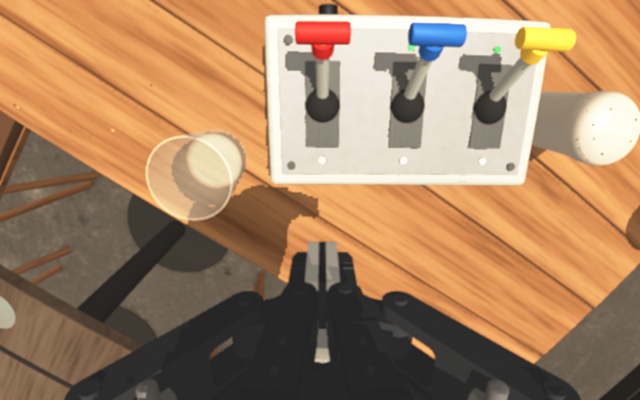

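The red (322,33), blue (437,35) and yellow (545,39) handles are all over to the far side. The tumbler and dredger stand untouched and the robot is clear.

```bash
python3 -c "
from station import manip
print(manip.sign_off())"
```

```text
the job is handed in; nothing more can be done
None
```

All three levers are thrown to their stops, in the order blue, yellow, red; the highest wrist-force reading was about 16.5 N. No bystander was touched, the arm is clear, and the job was handed in at about 20 s; sign-off returned no verdict.

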